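# Fill the contactor kit tray and slide it to dispatch

### The job

Put the three contactors into the kit tray, one in each pocket, front face up and standing right down on the pocket floor; lower each one into its pocket before letting go rather than letting it fall in from above the rim. Then, with all three in, slide the tray along the desk, without lifting it, until its grey body lies inside the green taped outline, lined up with it. Leave the bin, tape roll and screwdriver alone.

Things in the scene. Friction and masses are not known exactly. Their poses are not given: they have to be found in the camera images.
- contactor_1: Contactor, a box-shaped part standing front face up: 45 (its x) by 62 (its y) by 80 mm tall. Black lower half 44 mm high; white upper half 36 mm high, stepped in to 45 by 44 mm, small blue patch on top. About 0.16 kg. Origin: centre of its underside, z up. All three are alike; a half turn makes no difference. Starts standing on the desk.
- contactor_2: Contactor, a box-shaped part standing front face up: 45 (its x) by 62 (its y) by 80 mm tall. Black lower half 44 mm high; white upper half 36 mm high, stepped in to 45 by 44 mm, small blue patch on top. About 0.16 kg. Origin: centre of its underside, z up. All three are alike; a half turn makes no difference. Starts standing on the desk.
- contactor_3: Contactor, a box-shaped part standing front face up: 45 (its x) by 62 (its y) by 80 mm tall. Black lower half 44 mm high; white upper half 36 mm high, stepped in to 45 by 44 mm, small blue patch on top. About 0.16 kg. Origin: centre of its underside, z up. All three are alike; a half turn makes no difference. Starts standing on the desk.
- tray: Loose grey tray, 64 (x) by 232 (y) mm, rim 40 mm high, floor and walls 4 mm, 0.3 kg. Three open pockets in a row along y, each 56 (x) by 72 (y) mm inside, 36 deep. An upright orange grip tongue juts from each end: 14 mm thick (x), 46 long (y), 15 to 60 mm above the desk. Origin: centre of its underside, z up. Starts inside the yellow outline; its two ends are alike.
- tray_cell_a (a point): Centre of the floor of the pocket at the tray's -y end (its axes are the tray's).
- tray_cell_b (a point): Centre of the floor of the tray's middle pocket.
- tray_cell_c (a point): Centre of the floor of the pocket at the tray's +y end.
- tray_grip_a (a point): Middle of the orange tongue at the tray's -y end, 142 mm from the tray's centre and 50 mm above its underside; pinch it across the tray's x.
- tray_grip_b (a point): Middle of the orange tongue at the tray's +y end, likewise.
- green_mark: Green taped outline flat on the desk, the dispatch place: opening 94 mm (x) by 262 mm (y) inside 12 mm wide tape, 15 mm larger than the tray's grey body on every side. The tongues may lie over the tape. Origin at its centre on the desk, x and y along its sides.
- yellow_mark: Yellow taped outline of the same size, the packing place where the tray starts.
- green_bin: Bystander: empty open green bin, 140 by 110 by 70 mm, origin at the centre of its underside.
- tape_roll: Bystander: brown tape roll lying flat, 104 mm across, 48 mm high, origin at the centre of its underside.
- screwdriver: Bystander: screwdriver lying on the desk along its x, about 200 mm long, origin under its middle.
Not all that is in view belongs to the job. Leave any orange or red look-alike of the contactor_1 alone.

How it is judged:
On the way, in this order (a step that is already met when the one before it is completed fails the run):
1. all three contactors stand in the tray's pockets, one in each, let go (x of contactor_1 in the frame of tray between -0.012 and 0.012 m and y of contactor_1 in the frame of tray between -0.09 and 0.09 m and z of each of contactor_1, contactor_2, contactor_3 in the frame of tray below 0.01 m and angle between each of contactor_1, contactor_2, contactor_3's own z axis and vertical below 0.15 rad and contact force between the fingers and contactor_1 below 0.1 N and x of contactor_2 in the frame of tray between -0.012 and 0.012 m and y of contactor_2 in the frame of tray between -0.09 and 0.09 m and contact force between the fingers and contactor_2 below 0.1 N and x of contactor_3 in the frame of tray between -0.012 and 0.012 m and y of contactor_3 in the frame of tray between -0.09 and 0.09 m and contact force between the fingers and contactor_3 below 0.1 N), for 0.2 s.
2. the tray lies inside the green outline with the three contactors in it (all of step 1 and x of tray_grip_a in the frame of green_mark between -0.02 and 0.02 m and x of tray_grip_b in the frame of green_mark between -0.02 and 0.02 m and y of tray in the frame of green_mark between -0.018 and 0.018 m), for 0.2 s.
At the end, for the whole second after the job is handed in: Each contactor stands upright (0.15 rad) on its own pocket's floor (underside within 10 mm above the tray's, 12 mm off its centre line); the tray is flat on the desk, within 18 mm of the green outline's centre lengthwise, both grip points within 20 mm of its centre line; all let go and at rest (all of step 2 and linear speed of each of contactor_1, contactor_2, contactor_3, tray below 0.02 m/s and height (world z) of tray below 0.004 m and contact force between the fingers and tray below 0.1 N); the robot touches nothing.
It fails at once if the tray is lifted: its origin more than 12 mm above the desk (height (world z) of tray above 0.012 m).
It fails at once if a contactor falls freely, faster than 0.8 m/s (a fall of over 30 mm) ((linear speed of contactor_1 above 0.8 m/s and contact force between the fingers and contactor_1 below 0.05 N) or (linear speed of contactor_2 above 0.8 m/s and contact force between the fingers and contactor_2 below 0.05 N) or (linear speed of contactor_3 above 0.8 m/s and contact force between the fingers and contactor_3 below 0.05 N)).
It fails at once if the bin, tape roll or screwdriver is moved by more than 30 mm (distance of any of green_bin, tape_roll, screwdriver from where it was at the start of the episode above 0.03 m).
It also fails if it takes over 72 s, if anything falls off the work surface, if the arm or the gripper's body presses on something with over 40 N, if the wrist force passes 120 N, or if a joint passes its speed limit or range.

### The arm

A 7-joint arm with a two-finger parallel gripper is mounted at the origin on the work surface. World frame = base frame: x ahead of the robot, y to its left, z up, the work surface at z = 0. Lengths are in m, angles in rad, forces in N, time in s.
With the tool pointing down it reaches from about 0.35 to 0.9 m from the base axis. Payload 8.1 kg.
Tool frame: the origin (TCP) lies at the very end of the fingers, on their centre line; the grasp point (between the pads) lies 19 mm behind it; z points along the fingers, y is the line along which they close (so a half turn about z gives the same grasp; the last joint's range is limited). The gripper opens to 92 mm and grips with 3 to 60 N. Pads are 19 mm wide; open, the fingers measure 130 mm over their backs; the gripper's body (75 mm by 190 mm) begins 47 mm behind the grasp point.
Start: joints at [-1.445, 0.434, 0.025, 1.573, -0.012, 1.134, -0.075], TCP at [0.142, 0.609, 0.206] pointing down, gripper open.
Joint ranges: [-2.62, 2.62], [-0.44, 2.09], [-1.27, 1.32], [0.08, 2.57], [-1.32, 4.46], [0.12, 2], [-2.74, 2.74]. Speed limits (rad/s): [2.22, 2.22, 3.01, 3.01, 3.14, 3.14, 3.14].

### API

Orientations are given as a rotation vector (axis times angle).
In Python, from cell import observe, get_image, sign_off, find_in, trace, place_of gives the robot as it stands. The module is installed in compiled form; this text tells all that it offers.
- The arm moves only by the shell command python3 -m handwheel 'ROWS' [OPENING] [FORCE]. ROWS is JSON, a list of rows, each a list of 6 numbers: the shift along the tool's x, y, z each as a share of 0.02 m, from -1 to 1, then the turn, a rotation vector about the tool's x, y, z each as a share of 4 degrees, from -1 to 1. A call has 1 to 8 rows; each row shifts and turns the commanded pose from where the row before left it, along the tool's axes as they then stand; what a row does not reach is not made up. A row lasts 1/12 s, in which the tool goes at most 41.7 mm and 7.16 degrees, less where a joint would pass 70% of its speed; a pose out of reach is approached as far as the arm can. A call with a number of a shift or a turn outside -1 to 1 is refused whole. A call with a gripper value outside its range is refused whole. OPENING is the opening, from 0 (shut) to 1 (fully open), set as the call begins (- or left out, the last holds). The fingers move at their own pace and stop on an object; FORCE is the grip in N (left out, the last holds). Time passes only in rows, so rows that do not move let the fingers close. It gives the time, the measured TCP pose, the force, the opening and the grip force at its end, in the units of the state.
- observe(): the state, without advancing time (a new reading comes with each control period).
- get_image(name): name is "side" or "top" or "wrist"; returns a dict with "image" (480x640x3 uint8, red, green, blue), "fx", "fy", "cx", "cy" (pixels), "position" and "orientation" of the camera in the world. Camera axes: x right, y down, z forward; pixel columns grow to the right and rows downward; lengths in m; the calibration is good to about 2 mm. A picture is of the moment at which its call begins. There is no depth.
- sign_off(): hands the job in; it is judged then, once.
Trained networks look in the newest picture that a camera, given by its name, has taken for a name from the list of things; names that differ only in an ending like _2 or _b are one class to them, and where a whole thing is asked for, a point or a joint stands for the part that bears it (a point fixed in the world has none). Each returns a list of dicts, best first, with "score" (0 to 1); they miss things now and then, are a little off and sometimes report something else, mostly with a low value. They report only what shows in the picture. A call takes as long as a camera call. They do not tell look-alikes from the thing itself.
- find_in(label, camera): "rect" ([centre column, centre row, width, height] as shares, 0 to 1, of the picture: columns of its width, rows of its height, round what is visible of it).
- trace(label, camera): "region" (480x640 bool, what is visible of it) and "rect" ([centre column, centre row, width, height] as shares, 0 to 1, of the picture: columns of its width, rows of its height, round what is visible of it).
- place_of(label, camera): "point" ([column, row] as shares, 0 to 1, of the picture: columns of its width, rows of its height: a listed point, or the origin of a listed thing).
The state is a dict: "clock": time; "joints": joint angles; "dq": joint speeds; "joint_efforts": joint torques, N m; "position": TCP position; "ee_rot": TCP orientation; "force": force on the tool from outside, world axes, zero at the start; "ft_torque": the same for the moment, N m; "width": opening from 0.0 (shut) to 1.0 (fully open); "gripper_force": force on a finger pad.
Only numpy, scipy, OpenCV 4.12 (cv2) and the standard library are available. Lean on these libraries where they do the work, as an engineer would, in place of code of your own. Each camera call takes 0.05 s, during which the arm holds its last target. There are 200 camera calls.

## Working session

There is one attempt and no reset: what is moved stays moved. The work goes in short steps, Python scripts to look and compute and a shell command to move; the robot and the scene stay as the last step left them, time stands still between calls to the robot, and variables do not carry over. Pictures are saved under pics/ and viewed, at most 10 in all, crops included, and the job is handed in when it is done.

```bash
mkdir -p pics
cat > h.py <<'E'
import numpy as np, cv2
from scipy.spatial.transform import Rotation as R
from cell import *
def rot(o):
    o=np.array(o,float)
    if o.shape==(3,3): return o
    return R.from_rotvec(o).as_matrix() if o.size==3 else R.from_quat(o).as_matrix()
def ray(im,u,v,z):
    M=rot(im['orientation']);d=M@np.array([(u-im['cx'])/im['fx'],(v-im['cy'])/im['fy'],1]);p=np.array(im['position'])
    return p+d*(z-p[2])/d[2]
def proj(im,P):
    c=rot(im['orientation']).T@(np.array(P)-im['position']);return im['fx']*c[0]/c[2]+im['cx'],im['fy']*c[1]/c[2]+im['cy']
def save(im,n): cv2.imwrite('pics/'+n,im['image'][:,:,::-1])
E
python3 - <<'E'
from h import *
o=observe();print(o)
for c in('top','side'):
    im=get_image(c);save(im,c+'0.png');print(c,im['position'],im['orientation'],im['fx'],im['cx'],im['cy'])
    for l,z in(('contactor_1',0),('tray',0),('tray_grip_a',.05),('tray_cell_a',.004),('green_mark',0),('yellow_mark',0),('green_bin',0),('tape_roll',0),('screwdriver',0)):
        for r in place_of(l,c):
            u,v=r['point'][0]*640,r['point'][1]*480
            print(l,round(r['score'],2),int(u),int(v),ray(im,u,v,z)[:2].round(3))
E
```

```text
{'clock': 0.0, 'joints': array([-1.44455456,  0.43522661,  0.02495592,  1.57413945, -0.01163768,
        1.13400634, -0.07511499]), 'dq': array([ 0.00071956,  0.00075161, -0.0007855 ,  0.00116093,  0.00051911,
       -0.00126215,  0.00028377]), 'joint_efforts': array([ 1.39520571e-04, -6.67866039e+01,  9.85430516e-01, -3.14453351e+01,
       -6.04037731e-02,  4.28115728e-02,  1.69645546e-04]), 'position': array([0.14168901, 0.60813697, 0.20492617]), 'ee_rot': array([-3.58804464e-01, -3.12095376e+00,  2.56481263e-03]), 'force': array([ 0.43553966, -0.73272862, -0.02060769]), 'ft_torque': array([-0.01313735, -0.0329384 , -0.02386656]), 'gripper_force': 0.0, 'width': 0.9962472009467274}
top [ 0.29023517 -0.01194069  1.36374329] [-2.07529263  2.12996171 -0.23790856] 563.9370095743623 313.81881515846476 232.804708429148
contactor_1 0.97 383 294 [ 0.445 -0.181]
contactor_1 0.95 233 287 [0.471 0.182]
contactor_1 0.94 272 324 [0.379 0.088]
contactor_1 0.61 320 299 [ 0.436 -0.028]
contactor_1 0.56 228 338 [0.349 0.194]
tray 0.82 386 234 [ 0.593 -0.196]
tray_grip_a 0.82 446 228 [ 0.593 -0.335]
[... 300 characters left out ...]
90922  0.85526562] [-2.25874755  0.08335624 -0.01994203] 568.6400765692756 318.3089329585917 237.56003405089768
contactor_1 0.9 220 209 [0.349 0.205]
contactor_1 0.87 256 267 [ 0.445 -0.021]
contactor_1 0.75 257 323 [ 0.449 -0.185]
contactor_1 0.67 231 236 [0.384 0.094]
contactor_1 0.58 264 211 [0.462 0.188]
tray 0.87 332 325 [ 0.597 -0.204]
tray_grip_a 0.62 339 364 [ 0.598 -0.339]
tray_grip_a 0.6 329 257 [ 0.605 -0.054]
tray_cell_a 0.9 334 346 [ 0.597 -0.26 ]
tray_cell_a 0.88 332 323 [ 0.599 -0.201]
tray_cell_a 0.56 328 291 [ 0.599 -0.112]
green_bin 0.63 238 422 [ 0.421 -0.408]
tape_roll 0.91 239 172 [0.39  0.373]
tape_roll 0.64 266 213 [0.465 0.181]
screwdriver 0.75 424 279 [ 0.808 -0.088]
```

View pics/top0.png

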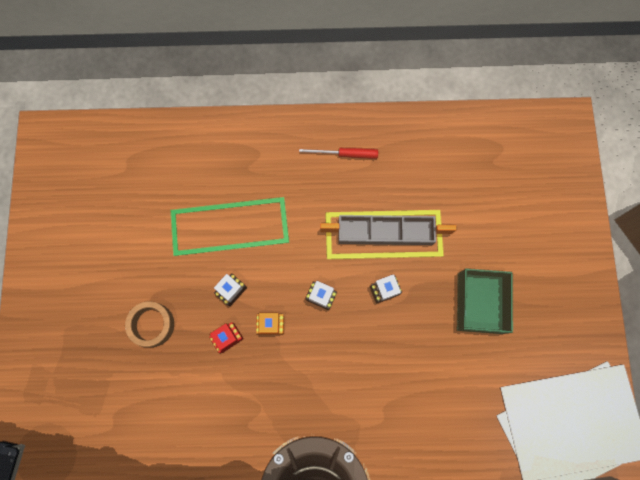

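Run:
```python
import cv2
a=cv2.imread('pics/top0.png')[215:375,190:430];b=cv2.imread('pics/side0.png')[180:360,190:430]
cv2.imwrite('pics/crop0.png',cv2.vconcat([cv2.resize(a,(420,280),interpolation=2),cv2.resize(b,(420,315),interpolation=2)]))
```

```text
(no output)
```

View pics/crop0.png

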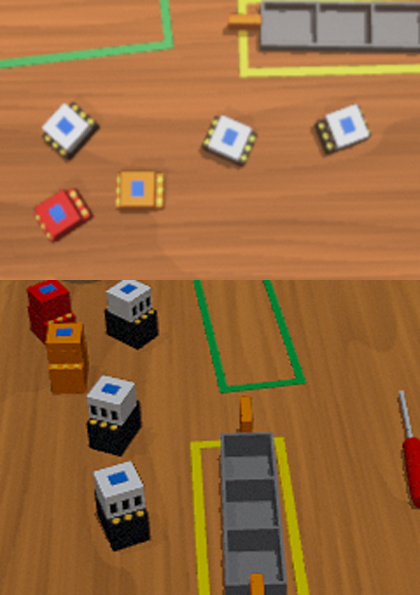

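Candidates in the top picture: white/black at (229,288), (321,294) and (386,288), plus red (225,336) and orange (268,323). The description calls for a black lower half and white upper half. The crop confirms the three white/black ones are the contactors; red and orange are the look-alikes. The tray is in the yellow outline, centred near (387,230). The green outline is at (230,227), slightly turned. Next I'll measure exact poses.

```bash
cat > meas.py <<'E'
from h import *
def rectpose(im,mask,z):
    c=max(cv2.findContours(mask.astype(np.uint8),cv2.RETR_EXTERNAL,cv2.CHAIN_APPROX_NONE)[0],key=cv2.contourArea)
    w=np.array([ray(im,u,v,z)[:2] for u,v in c[:,0]],np.float32)
    (x,y),(a,b),t=cv2.minAreaRect(w*1000); 
    if a<b: a,b,t=b,a,t+90
    return round(x/1000,4),round(y/1000,4),round(a),round(b),round((t+90)%180-90,1) # t: world angle of long side
def near(mask,u,v,r):
    m=np.zeros_like(mask);m[v-r:v+r,u-r:u+r]=mask[v-r:v+r,u-r:u+r];return m
E
python3 - <<'E'
from meas import *
import cv2
im=get_image('top');hsv=cv2.cvtColor(im['image'],cv2.COLOR_RGB2HSV);H,S,V=[hsv[:,:,i].astype(int) for i in range(3)]
for u,v in((229,288),(321,294),(386,288)):
    wb=(((S<60)&(V>130))|((H>100)&(H<130)&(S>80)&(V>100)))
    m=cv2.morphologyEx(near(wb,u,v,22).astype(np.uint8),cv2.MORPH_OPEN,np.ones((3,3)))
    ye=near((H>20)&(H<35)&(S>100)&(V>150),u,v,24)
    bl=near((H>100)&(H<130)&(S>120)&(V>100),u,v,22)
    yp=np.argwhere(ye).mean(0)[::-1];bp=np.argwhere(bl).mean(0)[::-1]
    d=ray(im,*yp,.044)-ray(im,*bp,.08)
    print((u,v),rectpose(im,m,.08),'blue',ray(im,*bp,.08)[:2].round(4),rectpose(im,bl,.08)[2:],'yel px',ye.sum(),'dir',np.degrees(np.arctan2(d[1],d[0])).round(),(np.hypot(*d[:2])*1000).round())
g=(H>50)&(H<80)&(S>100)&(V>80)&(V>0)
m=np.zeros_like(g);m[180:265,160:300]=g[180:265,160:300];print('green',rectpose(im,m,0))
y=(H>22)&(H<33)&(S>120)&(V>150);m=np.zeros_like(y);m[195:270,320:450]=y[195:270,320:450];print('yellow',rectpose(im,m,0))
gr=(S<70);m=np.zeros_like(gr);m[205:255,330:442]=gr[205:255,330:442];m=cv2.morphologyEx(m.astype(np.uint8),cv2.MORPH_CLOSE,np.ones((5,5)));print('tray',rectpose(im,m,.04))
for u in(331,446):
    o=near((H>8)&(H<20)&(S>215)&(V>120),u,228,13);q=np.argwhere(o).mean(0)[::-1];print('tongue',o.sum(),ray(im,*q,.06)[:2].round(4))
E
```

```text
(229, 288) (0.462, 0.1848, 46, 45, 47.5) blue [0.4625 0.1856] (15, 13, 44.4) yel px 41 dir -41.0 6.0
(321, 294) (0.4421, -0.0293, 47, 45, -23.6) blue [ 0.4431 -0.029 ] (16, 11, -28.2) yel px 49 dir -100.0 2.0
(386, 288) (0.4535, -0.1832, 46, 46, 18.9) blue [ 0.454  -0.1834] (16, 11, 23.7) yel px 17 dir 110.0 27.0
green (0.6255, 0.1937, 284, 116, -84.7)
yellow (0.5654, -0.1898, 287, 63, 88.5)
tray (0.5971, -0.1931, 231, 68, 87.8)
tongue 0 [nan nan]
tongue 0 [nan nan]<stdin>:17: RuntimeWarning: Mean of empty slice.
  ret = um.true_divide(
```

Run:
```python
import cv2
a=cv2.imread('pics/top0.png')
f=lambda u,v:cv2.resize(a[v-20:v+20,u-20:u+20],(260,260),interpolation=cv2.INTER_CUBIC)
t=cv2.hconcat([f(229,288),f(321,294),f(386,288)])
b=cv2.resize(a[200:265,315:465],(780,338),interpolation=cv2.INTER_CUBIC)
cv2.imwrite('pics/crop1.png',cv2.vconcat([t,b]))
```

```text
(no output)
```

View pics/crop1.png

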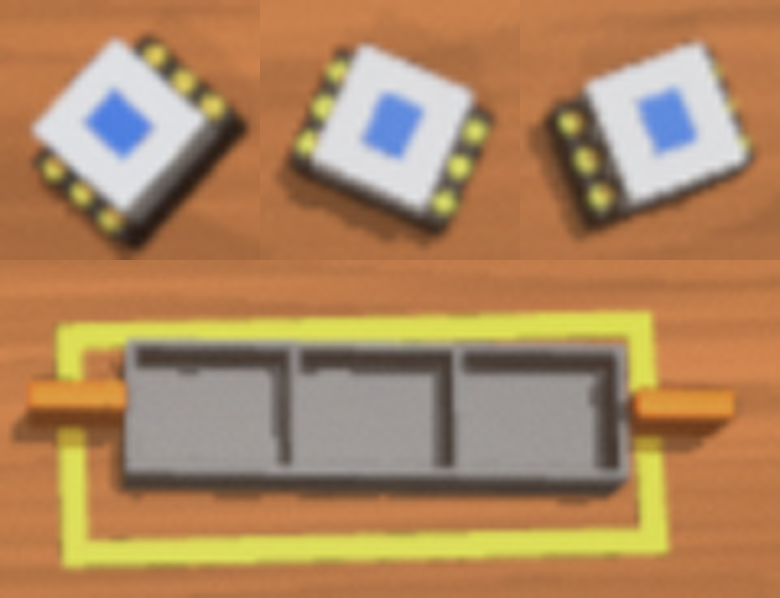

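White parts, left to right: part 1's screw rows lie lower-left/upper-right, so its long axis is at about -43°. Part 2's lie left/right (about 66°), and part 3's left/right (about 109°). Tongue tips are near crop (30,394) and (733,403). Next: refine yaws and the tray pose, and write the planning helper.

```bash
cat > plan.py <<'E'
import sys
from h import *
def plan(x,y,z,yaw):  # yaw: world angle (deg) of tool y, mod 180; rotate first, then shift in the turned tool axes
    o=observe();M=R.from_rotvec(o['ee_rot']).as_matrix()
    cur=np.degrees(np.arctan2(M[1,1],M[0,1]));d=(yaw-cur+90)%180-90
    a=np.radians(cur+d);T=np.array([[-np.sin(-a+np.pi),0,0]]*3) # placeholder
    yv=np.array([np.cos(a),np.sin(a),0]);zv=np.array([0,0,-1.]);xv=np.cross(yv,zv);T=np.c_[xv,yv,zv]
    rv=R.from_matrix(M.T@T).as_rotvec(degrees=True)/4
    s=T.T@(np.array([x,y,z])-o['position'])/.02
    print('t',o['clock'],'pos',o['position'].round(4),'yaw',round(cur,1),'w',round(o['width'],3),'gf',round(o['gripper_force'],1),'| turn',rv.round(2),'shift',s.round(2))
plan(*map(float,sys.argv[1:5]))
E
sed -i '/placeholder/s/;T=.*$//' plan.py
python3 - <<'E'
from h import *
im=get_image('top')
def c1(x,y,k):
    if k==3: return 315+x/5.2,200+(y-260)/5.2
    return (229,321,386)[k]-20+(x-260*k)/6.5,(288,294,288)[k]-20+y/6.5
for k,rows in enumerate([[((152,55),(212,107)),((53,170),(110,220))],[((337,70),(307,143)),((475,130),(443,203))],[((570,123),(600,197)),((717,70),(745,143))]]):
    P=[[ray(im,*c1(*p,k),.046)[:2] for p in r] for r in rows]
    print(k+1,'x-ang',[round(float(np.degrees(np.arctan(*(a-b)[::-1]/1 if 0 else ((a-b)[1]/(a-b)[0],)))),1) for a,b in P],'ctr',np.mean(P,axis=(0,1)).round(4))
a=ray(im,*c1(30,394,3),.06);b=ray(im,*c1(733,403,3),.06);print('tips',a,b,np.linalg.norm(a-b),np.degrees(np.arctan2(*(a-b)[1::-1])),(a+b)/2)
Q=[ray(im,*c1(*p,3),.04)[:2] for p in((125,342),(628,344),(628,480),(124,476))];print('rim',np.round(Q,4),np.mean(Q,0))
Q=[ray(im,*c1(*p,3),0)[:2] for p in((57,325),(652,312),(668,553),(63,567))];print('yel',np.round(Q,4),np.mean(Q,0))
E
python3 plan.py .462 .185 .155 47
```

```text
1 x-ang [48.2, 48.2] ctr [0.461  0.1849]
2 x-ang [-23.7, -25.5] ctr [ 0.4419 -0.0298]
3 x-ang [19.3, 17.7] ctr [ 0.4531 -0.1853]
tips [ 0.60490468 -0.03360883  0.06      ] [ 0.59223599 -0.35447571  0.06      ] 0.3211168753660345 87.73898230416806 [ 0.59857033 -0.19404227  0.06      ]
rim [[ 0.6335 -0.0789]
 [ 0.6264 -0.3132]
 [ 0.5617 -0.3084]
 [ 0.5697 -0.0762]] [ 0.59781555 -0.19416346]
yel [[ 0.6532 -0.0486]
 [ 0.6521 -0.335 ]
 [ 0.5342 -0.3336]
 [ 0.535  -0.0478]] [ 0.59363097 -0.19123331]
t 1.1 pos [0.1418 0.6087 0.2057] yaw 76.9 w 0.997 gf 0.0 | turn [ 0.   -0.    7.47] shift [-26.16  -4.57   2.54]
```

```bash
python3 -m handwheel '[[0,0,0,0,0,0.9],[0,0,0,0,0,0.9],[0,0,0,0,0,0.9],[0,0,0,0,0,0.9],[0,0,0,0,0,0.9],[0,0,0,0,0,0.9],[0,0,0,0,0,0.9],[0,0,0,0,0,0.9]]' 1 25
python3 -m handwheel '[[-1,-0.17,0.1,0,0,0],[-1,-0.17,0.1,0,0,0],[-1,-0.17,0.1,0,0,0],[-1,-0.17,0.1,0,0,0],[-1,-0.17,0.1,0,0,0],[-1,-0.17,0.1,0,0,0],[-1,-0.17,0.1,0,0,0],[-1,-0.17,0.1,0,0,0]]'
python3 -m handwheel '[[-1,-0.17,0.1,0,0,0],[-1,-0.17,0.1,0,0,0],[-1,-0.17,0.1,0,0,0],[-1,-0.17,0.1,0,0,0],[-1,-0.17,0.1,0,0,0],[-1,-0.17,0.1,0,0,0],[-1,-0.17,0.1,0,0,0],[-1,-0.17,0.1,0,0,0]]'
python3 -m handwheel '[[-1,-0.17,0,0,0,0],[-1,-0.17,0,0,0,0],[-1,-0.17,0,0,0,0],[-1,-0.17,0,0,0,0],[-1,-0.17,0,0,0,0],[-1,-0.17,0,0,0,0],[-1,-0.17,0,0,0,0],[-1,-0.17,0,0,0,0]]'
python3 plan.py .4615 .185 .155 48
```

```text
clock: 1.77
position: [0.1418, 0.6087, 0.2057]
ee_rot: [-1.128, -2.932, -0.0]
force: [-0.4, 0.4, -0.1]
width: 1.002
gripper_force: 0.0
clock: 2.43
position: [0.2432, 0.4808, 0.1898]
ee_rot: [-1.124, -2.934, -0.001]
force: [-0.5, 0.3, -0.1]
width: 1.003
gripper_force: 0.0
clock: 3.1
position: [0.3442, 0.3537, 0.1738]
ee_rot: [1.124, 2.934, 0.001]
force: [0.3, 0.2, 0.8]
width: 0.999
gripper_force: 0.0
clock: 3.77
position: [0.4451, 0.2266, 0.1739]
ee_rot: [1.123, 2.934, 0.001]
force: [0.1, 0.4, -0.5]
width: 0.998
gripper_force: 0.0
t 3.7667 pos [0.4451 0.2266 0.1739] yaw 48.1 w 0.998 gf 0.0 | turn [0.01 0.   0.02] shift [-2.   -1.    0.95]
```

```bash
python3 -m handwheel '[[-0.7,-0.3,0.3,0,0,0],[-0.7,-0.4,0.4,0,0,0],[-0.6,-0.3,0.3,0,0,0],[0,0,0,0,0,0]]'
cat > blue.py <<'E'
from meas import *
im=get_image('wrist');hsv=cv2.cvtColor(im['image'],cv2.COLOR_RGB2HSV);H,S,V=[hsv[:,:,i].astype(int) for i in range(3)]
m=((H>100)&(H<130)&(S>120)&(V>90)).astype(np.uint8)
n,l,st,ce=cv2.connectedComponentsWithStats(m)
for i in range(1,n):
    if st[i,4]>150: print(ce[i].round(),st[i,4],ray(im,*ce[i],.08)[:2].round(4),rectpose(im,l==i,.08))
import sys
if len(sys.argv)>1: save(im,sys.argv[1])
E
python3 blue.py wrist1.png; python3 plan.py .4615 .185 .05 48
```

```text
clock: 4.1
position: [0.4613, 0.1826, 0.153]
ee_rot: [-1.129, -2.932, 0.003]
force: [0.6, -0.7, 1.4]
width: 0.999
gripper_force: 0.0
[218. 101.] 799 [0.3477 0.1965] (0.3479, 0.1965, 20, 16, 32.0)
[148. 236.] 592 [0.3765 0.0934] (0.3766, 0.0932, 20, 15, -2.2)
[325. 235.] 572 [0.4601 0.1876] (0.4603, 0.1877, 19, 15, 47.9)
t 4.15 pos [0.461  0.1844 0.1535] yaw 47.9 w 1.0 gf 0.0 | turn [-0.01  0.   -0.02] shift [-0.    0.04  5.17]
```

View pics/wrist1.png

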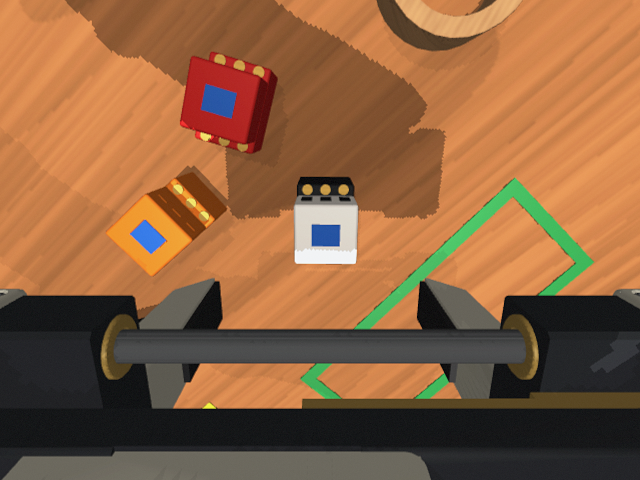

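The wrist view shows the white contactor at (325,220), squared to the fingers. Measurements agree within 3 mm, so I'll descend and grip.

```bash
python3 -m handwheel '[[-0.05,0.05,0.9,0,0,0],[0,0,0.9,0,0,0],[0,0,0.9,0,0,0],[0,0,0.9,0,0,0],[0,0,0.9,0,0,0],[0,0,0.7,0,0,0],[0,0,0,0,0,0]]'
python3 -m handwheel '[[0,0,0,0,0,0],[0,0,0,0,0,0],[0,0,0,0,0,0],[0,0,0,0,0,0],[0,0,0,0,0,0],[0,0,0,0,0,0],[0,0,0,0,0,0],[0,0,0,0,0,0]]' 0 25
python3 plan.py .4612 .186 .155 48
```

```text
clock: 4.73
position: [0.4606, 0.1867, 0.0479]
ee_rot: [-1.12, -2.932, 0.003]
force: [-0.7, -0.8, -0.3]
width: 0.996
gripper_force: 0.0
clock: 5.4
position: [0.4624, 0.1859, 0.0499]
ee_rot: [1.124, 2.934, 0.001]
force: [-0.0, 0.1, 1.1]
width: 0.487
gripper_force: 25.0
t 5.4 pos [0.4624 0.1859 0.0499] yaw 48.1 w 0.487 gf 25.0 | turn [0.01 0.   0.02] shift [ 0.05 -0.04 -5.25]
```

Gripped: 0.487 × 92 mm is 45 mm. Lift, then plan the move to cell c.

```bash
python3 -m handwheel '[[0,0,-0.4,0,0,0],[0,0,-0.8,0,0,0],[0,0,-0.8,0,0,0],[0,0,-0.8,0,0,0],[0,0,-0.8,0,0,0],[0,0,-0.8,0,0,0],[0,0,-0.8,0,0,0],[0,0,0,0,0,0]]'
python3 plan.py .6007 -.118 .155 -2
```

```text
clock: 6.07
position: [0.4638, 0.1864, 0.1568]
ee_rot: [1.123, 2.931, 0.006]
force: [1.2, -0.3, -0.5]
width: 0.49
gripper_force: 25.0
t 6.0667 pos [0.4638 0.1864 0.1568] yaw 48.1 w 0.49 gf 25.0 | turn [ 7.000e-02 -1.000e-02  1.252e+01] shift [-14.97   7.37   0.09]
```

```bash
python3 -m handwheel '[[0,0,0,0,0,0.9],[0,0,0,0,0,0.9],[0,0,0,0,0,0.9],[0,0,0,0,0,0.9],[0,0,0,0,0,0.9],[0,0,0,0,0,0.9],[0,0,0,0,0,0.9]]'
python3 -m handwheel '[[0,0,0,0,0,0.9],[0,0,0,0,0,0.9],[0,0,0,0,0,0.9],[0,0,0,0,0,0.9],[0,0,0,0,0,0.9],[0,0,0,0,0,0.9],[0,0,0,0,0,0.8]]'
python3 -m handwheel '[[-0.9,0.4,0,0,0,0],[-0.9,0.4,0,0,0,0],[-0.9,0.4,0,0,0,0],[-0.9,0.4,0,0,0,0],[-0.9,0.4,0,0,0,0],[-0.9,0.4,0,0,0,0],[-0.9,0.4,0,0,0,0],[-0.9,0.4,0,0,0,0]]'
python3 -m handwheel '[[-0.9,0.4,0,0,0,0],[-0.9,0.4,0,0,0,0],[-0.9,0.5,0,0,0,0],[-0.9,0.5,0,0,0,0],[-0.9,0.5,0,0,0,0],[-0.9,0.5,0,0,0,0],[-0.9,0.5,0,0,0,0],[-0.7,0.4,0,0,0,0]]'
python3 -m handwheel '[[0,0,0,0,0,0],[0,0,0,0,0,0]]'
python3 plan.py .6007 -.118 .1 -2
python3 - <<'E'
from h import *
for c in('top','side'):
    im=get_image(c)
    for l,z in(('contactor_1',.108),('tray_cell_a',.004),('tray',0)):
        for r in place_of(l,c):
            u,v=r['point'][0]*640,r['point'][1]*480;p=ray(im,u,v,z)[:2]
            if l!='contactor_1' or p[0]>.52:print(c,l,round(r['score'],2),int(u),int(v),p.round(4))
    save(im,c+'1.png')
a=cv2.imread('pics/top1.png')[190:270,310:460];b=cv2.imread('pics/side1.png')[220:390,270:420]
cv2.imwrite('pics/crop2.png',cv2.hconcat([cv2.resize(a,(400,213),interpolation=2).copy() if 0 else cv2.copyMakeBorder(cv2.resize(a,(400,213),interpolation=2),0,213,0,0,0),cv2.resize(b,(376,426),interpolation=2)]))
E
```

```text
clock: 6.65
position: [0.4618, 0.1855, 0.1531]
ee_rot: [-1.741, -2.615, 0.002]
force: [0.3, -0.3, -2.0]
width: 0.483
gripper_force: 25.0
clock: 7.23
position: [0.4618, 0.1856, 0.1531]
ee_rot: [-2.262, -2.18, 0.002]
force: [-0.1, -0.4, -0.8]
width: 0.488
gripper_force: 25.0
clock: 7.9
position: [0.5212, 0.0387, 0.1531]
ee_rot: [-2.258, -2.184, 0.001]
force: [0.1, 1.2, -1.9]
width: 0.489
gripper_force: 25.0
clock: 8.57
position: [0.5906, -0.1044, 0.153]
ee_rot: [-2.259, -2.183, 0.002]
force: [-1.0, -1.0, -1.5]
width: 0.489
gripper_force: 25.0
clock: 8.73
position: [0.5902, -0.1036, 0.153]
ee_rot: [-2.26, -2.181, 0.002]
force: [-0.0, 0.1, -1.7]
width: 0.485
gripper_force: 25.0
t 8.7333 pos [ 0.5902 -0.1036  0.153 ] yaw -2.0 w 0.485 gf 25.0 | turn [-0.02  0.01 -0.01] shift [-0.7   0.55  2.65]
top tray_cell_a 0.7 417 229 [ 0.6029 -0.2739]
top tray_cell_a 0.65 384 232 [ 0.5982 -0.1922]
top tray 0.82 385 234 [ 0.5932 -0.1938]
side contactor_1 0.8 323 251 [ 0.5879 -0.1012]
side tray_cell_a 0.85 335 350 [ 0.598  -0.2691]
side tray_cell_a 0.59 332 320 [ 0.6002 -0.1933]
```

View pics/crop2.png

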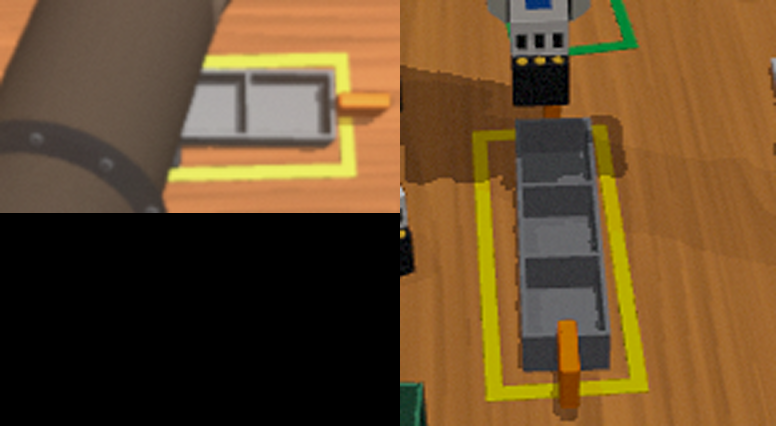

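The side view shows the held part upright above the tray, with its bottom at crop (541,100), and agrees with the TCP to 3 mm. Shift to cell c, lower slowly and release.

```bash
python3 -m handwheel '[[-0.4,0.3,0,0,0,0],[-0.3,0.25,0,0,0,0],[0,0,0.7,0,0,0],[0,0,0.7,0,0,0],[0,0,0.7,0,0,0],[0,0,0.7,0,0,0],[0,0,0.7,0,0,0],[0,0,0.5,0,0,0]]'
python3 plan.py .6007 -.118 .054 -2
python3 -m handwheel '[[0,0,0.3,0,0,0],[0,0,0.3,0,0,0],[0,0,0.2,0,0,0],[0,0,0.1,0,0,0],[0,0,0,0,0,0],[0,0,0,0,0,0]]'
python3 plan.py .6007 -.118 .054 -2
```

```text
clock: 9.8
position: [0.6013, -0.1179, 0.0725]
ee_rot: [-2.259, -2.183, 0.001]
force: [-0.4, -0.3, -2.6]
width: 0.484
gripper_force: 25.0
t 9.8 pos [ 0.6013 -0.1179  0.0725] yaw -1.9 w 0.484 gf 25.0 | turn [-0.01  0.01  0.01] shift [-0.01 -0.03  0.92]
clock: 10.3
position: [0.6015, -0.117, 0.0561]
ee_rot: [2.258, 2.184, 0.001]
force: [-0.1, 0.1, -1.5]
width: 0.485
gripper_force: 25.0
t 10.3 pos [ 0.6015 -0.117   0.0561] yaw -1.9 w 0.485 gf 25.0 | turn [ 0.01 -0.    0.02] shift [-0.05 -0.04  0.11]
```

```bash
python3 -m handwheel '[[0,0,0.1,0,0,0],[0,0,0,0,0,0],[0,0,0,0,0,0]]'
python3 -m handwheel '[[0,0,0,0,0,0],[0,0,0,0,0,0],[0,0,0,0,0,0],[0,0,0,0,0,0],[0,0,-0.5,0,0,0],[0,0,-1,0,0,0],[0,0,-1,0,0,0],[0,0,-1,0,0,0]]' 1
python3 -m handwheel '[[0,0,-1,0,0,0],[0,0,-1,0,0,0],[0,0,0,0,0,0]]'
python3 plan.py .442 -.0295 .155 -24
```

```text
clock: 10.55
position: [0.6015, -0.117, 0.054]
ee_rot: [2.258, 2.184, 0.001]
force: [0.1, 0.5, 0.0]
width: 0.485
gripper_force: 25.0
clock: 11.22
position: [0.6011, -0.1172, 0.1252]
ee_rot: [2.259, 2.184, -0.0]
force: [0.5, -0.2, -0.7]
width: 0.985
gripper_force: 0.0
clock: 11.47
position: [0.6034, -0.1179, 0.1685]
ee_rot: [2.255, 2.18, 0.006]
force: [-0.1, -0.6, -0.4]
width: 0.998
gripper_force: 0.0
t 11.4667 pos [ 0.6034 -0.1179  0.1685] yaw -1.9 w 0.998 gf 0.0 | turn [ 0.09 -0.01  5.51] shift [ 0.76 -9.17  0.67]
```

```bash
python3 -m handwheel '[[0,0,0,0,0,0.9],[0,0,0,0,0,0.9],[0,0,0,0,0,0.9],[0,0,0,0,0,0.9],[0,0,0,0,0,0.9],[0,0,0,0,0,1]]'
python3 -m handwheel '[[0.1,-0.9,0,0,0,0],[0.1,-0.9,0,0,0,0],[0.1,-0.9,0,0,0,0],[0.1,-0.9,0,0,0,0],[0.1,-0.9,0,0,0,0],[0.1,-0.9,0,0,0,0],[0.1,-0.9,0,0,0,0],[0.1,-0.9,0,0,0,0]]'
python3 -m handwheel '[[0,-0.9,0.2,0,0,0],[0,-0.9,0.3,0,0,0],[0,0,0,0,0,0],[0,0,0,0,0,0]]'
python3 blue.py; python3 plan.py .442 -.0295 .05 -24
```

```text
clock: 11.97
position: [0.6011, -0.117, 0.1641]
ee_rot: [-2.636, -1.709, -0.0]
force: [-0.4, -1.1, -0.4]
width: 1.003
gripper_force: 0.0
clock: 12.63
position: [0.4752, -0.0437, 0.164]
ee_rot: [-2.633, -1.713, -0.0]
force: [0.9, -0.5, 0.0]
width: 1.003
gripper_force: 0.0
clock: 12.97
position: [0.4426, -0.0289, 0.1539]
ee_rot: [-2.632, -1.714, -0.001]
force: [0.8, -0.7, 0.2]
width: 0.999
gripper_force: 0.0
[150. 111.] 768 [0.3763 0.0943] (0.3762, 0.0942, 20, 15, -1.4)
[317. 237.] 561 [ 0.4402 -0.0272] (0.4402, -0.0273, 19, 15, -26.6)
[574. 260.] 575 [ 0.6039 -0.1182] (0.6039, -0.1183, 20, 16, -2.3)
[408. 394.] 213 [ 0.4541 -0.1789] (0.4543, -0.177, 23, 12, -23.8)
t 13.0167 pos [ 0.4436 -0.0293  0.1542] yaw -23.9 w 0.997 gf 0.0 | turn [ 0.01 -0.01  0.03] shift [-0.04 -0.07  5.21]
```

```bash
python3 -m handwheel '[[-0.05,-0.05,0.8,0,0,0.3],[0,0,0.9,0,0,0],[0,0,0.9,0,0,0],[0,0,0.9,0,0,0],[0,0,0.9,0,0,0],[0,0,0.8,0,0,0],[0,0,0,0,0,0],[0,0,0,0,0,0]]'
python3 -m handwheel '[[0,0,0,0,0,0],[0,0,0,0,0,0],[0,0,0,0,0,0],[0,0,0,0,0,0],[0,0,0,0,0,0],[0,0,0,0,0,0],[0,0,0,0,0,0],[0,0,0,0,0,0]]' 0 25
python3 plan.py .442 -.0295 .05 -24
python3 -m handwheel '[[0,0,-0.4,0,0,0],[0,0,-0.8,0,0,0],[0,0,-0.8,0,0,0],[0,0,-0.8,0,0,0],[0,0,-0.8,0,0,0],[0,0,-0.8,0,0,0],[0,0,-0.8,0,0,0],[0,0,0,0,0,0]]'
python3 plan.py .598 -.194 .155 -2
```

```text
clock: 13.68
position: [0.4422, -0.0307, 0.0496]
ee_rot: [2.652, 1.684, -0.002]
force: [0.4, -0.8, 0.5]
width: 1.003
gripper_force: 0.0
clock: 14.35
position: [0.4418, -0.0298, 0.0498]
ee_rot: [-2.651, -1.685, -0.0]
force: [0.1, -0.6, 1.3]
width: 0.482
gripper_force: 25.0
t 14.35 pos [ 0.4418 -0.0298  0.0498] yaw -25.1 w 0.482 gf 25.0 | turn [-0.   -0.   -0.28] shift [ 0.02  0.   -0.01]
clock: 15.02
position: [0.4433, -0.0302, 0.1564]
ee_rot: [2.651, 1.684, 0.006]
force: [1.2, -0.4, -2.3]
width: 0.485
gripper_force: 25.0
t 15.0167 pos [ 0.4433 -0.0302  0.1564] yaw -25.1 w 0.485 gf 25.0 | turn [ 0.05 -0.02 -5.79] shift [-7.91  8.02  0.07]
```

```bash
python3 -m handwheel '[[0,0,0,0,0,-1],[0,0,0,0,0,-1],[0,0,0,0,0,-1],[0,0,0,0,0,-1],[0,0,0,0,0,-0.9],[0,0,0,0,0,-0.9]]'
python3 -m handwheel '[[-0.8,0.8,0,0,0,0],[-0.8,0.8,0,0,0,0],[-0.8,0.8,0,0,0,0],[-0.8,0.8,0,0,0,0],[-0.8,0.8,0,0,0,0],[-0.8,0.8,0,0,0,0],[-0.8,0.8,0,0,0,0],[-0.8,0.8,0,0,0,0]]'
python3 -m handwheel '[[-0.8,0.8,0,0,0,0],[-0.7,0.9,0,0,0,0],[0,0,0,0,0,0],[0,0,0,0,0,0]]'
python3 plan.py .598 -.194 .054 -2
python3 - <<'E'
from h import *
im=get_image('side')
for l,z in(('contactor_1',.107),('contactor_1',.004),('tray_cell_a',.004)):
    for r in place_of(l,'side'):
        u,v=r['point'][0]*640,r['point'][1]*480;p=ray(im,u,v,z)[:2]
        if p[0]>.52:print(l,z,round(r['score'],2),int(u),int(v),p.round(4))
E
```

```text
clock: 15.52
position: [0.4413, -0.03, 0.1533]
ee_rot: [-2.255, -2.187, 0.001]
force: [0.6, -1.1, -2.3]
width: 0.488
gripper_force: 25.0
clock: 16.18
position: [0.5656, -0.1629, 0.1529]
ee_rot: [-2.257, -2.183, 0.001]
force: [-0.2, 0.2, -2.6]
width: 0.488
gripper_force: 25.0
clock: 16.52
position: [0.5982, -0.1942, 0.1527]
ee_rot: [-2.259, -2.182, 0.002]
force: [-0.6, -0.4, -1.2]
width: 0.49
gripper_force: 25.0
t 16.5167 pos [ 0.5982 -0.1942  0.1527] yaw -2.0 w 0.49 gf 25.0 | turn [-0.02  0.01  0.  ] shift [ 0.01 -0.01  4.93]
contactor_1 0.107 0.66 331 284 [ 0.5975 -0.1948]
contactor_1 0.004 0.66 331 284 [ 0.6067 -0.0892]
tray_cell_a 0.004 0.92 328 290 [ 0.5988 -0.1079]
tray_cell_a 0.004 0.85 334 320 [ 0.6029 -0.1948]
tray_cell_a 0.004 0.65 337 347 [ 0.6033 -0.2632]
```

```bash
python3 -m handwheel '[[0,0,0.6,0,0,0],[0,0,0.7,0,0,0],[0,0,0.7,0,0,0],[0,0,0.7,0,0,0],[0,0,0.7,0,0,0],[0,0,0.6,0,0,0],[0,0,0.4,0,0,0]]'
python3 -m handwheel '[[0,0,0.2,0,0,0],[0,0,0.1,0,0,0],[0,0,0.1,0,0,0],[0,0,0.1,0,0,0],[0,0,0,0,0,0],[0,0,0,0,0,0]]'
python3 plan.py .598 -.194 .054 -2
```

```text
clock: 17.3
position: [0.5976, -0.1924, 0.0639]
ee_rot: [-2.256, -2.183, 0.001]
force: [0.4, -0.7, -2.2]
width: 0.491
gripper_force: 25.0
clock: 17.8
position: [0.5988, -0.1933, 0.0561]
ee_rot: [2.258, 2.184, 0.001]
force: [-0.5, 0.3, -1.3]
width: 0.488
gripper_force: 25.0
t 17.8 pos [ 0.5988 -0.1933  0.0561] yaw -1.9 w 0.488 gf 25.0 | turn [0.01 0.   0.02] shift [-0.04 -0.04  0.1 ]
```

```bash
python3 -m handwheel '[[0,0,0.1,0,0,0],[0,0,0,0,0,0],[0,0,0,0,0,0]]'
python3 -m handwheel '[[0,0,0,0,0,0],[0,0,0,0,0,0],[0,0,0,0,0,0],[0,0,0,0,0,0],[0,0,-0.5,0,0,0],[0,0,-1,0,0,0],[0,0,-1,0,0,0],[0,0,-1,0,0,0]]' 1
python3 -m handwheel '[[0,0,-1,0,0,0],[0,0,-1,0,0,0],[0,0,0,0,0,0],[0,0,0,0,0,0]]'
python3 plan.py .4535 -.184 .155 18.8
```

```text
clock: 18.05
position: [0.5987, -0.1933, 0.0539]
ee_rot: [2.258, 2.184, 0.001]
force: [0.5, 0.3, -0.3]
width: 0.485
gripper_force: 25.0
clock: 18.72
position: [0.5984, -0.1934, 0.1252]
ee_rot: [2.259, 2.184, -0.0]
force: [-0.0, 0.2, 0.5]
width: 0.987
gripper_force: 0.0
clock: 19.05
position: [0.5993, -0.1936, 0.1656]
ee_rot: [2.257, 2.182, 0.003]
force: [-0.5, 0.8, -0.0]
width: 0.997
gripper_force: 0.0
t 19.05 pos [ 0.5993 -0.1936  0.1656] yaw -1.9 w 0.997 gf 0.0 | turn [ 0.04  0.01 -5.18] shift [ 2.8  -6.75  0.53]
```

```bash
python3 -m handwheel '[[0,0,0,0,0,-0.9],[0,0,0,0,0,-0.9],[0,0,0,0,0,-0.9],[0,0,0,0,0,-0.9],[0,0,0,0,0,-0.9],[0,0,0,0,0,-0.7]]'
python3 -m handwheel '[[0.4,-0.9,0.1,0,0,0],[0.4,-0.9,0.1,0,0,0],[0.4,-0.9,0.1,0,0,0],[0.4,-0.9,0.1,0,0,0],[0.4,-0.9,0.1,0,0,0],[0.4,-0.9,0,0,0,0],[0.3,-0.9,0,0,0,0],[0.1,-0.4,0,0,0,0]]'
python3 -m handwheel '[[0,0,0,0,0,0],[0,0,0,0,0,0]]'
python3 blue.py; python3 plan.py .4535 -.184 .05 18.8
```

```text
clock: 19.55
position: [0.5978, -0.193, 0.1629]
ee_rot: [-1.822, -2.558, 0.001]
force: [0.2, -0.1, 0.6]
width: 0.996
gripper_force: 0.0
clock: 20.22
position: [0.4505, -0.1833, 0.153]
ee_rot: [-1.826, -2.553, 0.001]
force: [-0.8, 0.1, -0.1]
width: 1.005
gripper_force: 0.0
clock: 20.38
position: [0.4541, -0.1835, 0.1538]
ee_rot: [1.827, 2.555, 0.001]
force: [-0.5, 0.1, -0.7]
width: 1.0
gripper_force: 0.0
[556. 217.] 627 [ 0.6047 -0.1149] (0.6048, -0.115, 20, 16, -2.1)
[319. 235.] 542 [ 0.4518 -0.1812] (0.4521, -0.1812, 19, 14, 18.9)
[496. 308.] 270 [ 0.5964 -0.1918] (0.5972, -0.1922, 16, 15, 89.7)
t 20.4333 pos [ 0.4547 -0.1836  0.1538] yaw 18.9 w 1.003 gf 0.0 | turn [0.01 0.01 0.03] shift [-0.   -0.06  5.19]
```

```bash
python3 -m handwheel '[[0,-0.05,0.8,0,0,0],[0,0,0.9,0,0,0],[0,0,0.9,0,0,0],[0,0,0.9,0,0,0],[0,0,0.9,0,0,0],[0,0,0.8,0,0,0],[0,0,0,0,0,0],[0,0,0,0,0,0]]'
python3 -m handwheel '[[0,0,0,0,0,0],[0,0,0,0,0,0],[0,0,0,0,0,0],[0,0,0,0,0,0],[0,0,0,0,0,0],[0,0,0,0,0,0],[0,0,0,0,0,0],[0,0,0,0,0,0]]' 0 25
python3 plan.py .4535 -.184 .05 18.8
python3 -m handwheel '[[0,0,-0.4,0,0,0],[0,0,-0.8,0,0,0],[0,0,-0.8,0,0,0],[0,0,-0.8,0,0,0],[0,0,-0.8,0,0,0],[0,0,-0.8,0,0,0],[0,0,-0.8,0,0,0],[0,0,0,0,0,0],[0,0,0,0,0,0]]'
python3 -m handwheel '[[0,0,-0.4,0,0,0],[0,0,-0.8,0,0,0],[0,0,-0.8,0,0,0],[0,0,-0.8,0,0,0],[0,0,-0.8,0,0,0],[0,0,-0.8,0,0,0],[0,0,-0.8,0,0,0],[0,0,0,0,0,0]]'
python3 -m handwheel '[[0,0,0,0,0,0.9],[0,0,0,0,0,0.9],[0,0,0,0,0,0.9],[0,0,0,0,0,0.9],[0,0,0,0,0,0.8],[0,0,0,0,0,0.8],[0,0,0,0,0,0]]'
python3 plan.py .5953 -.270 .155 -2
```

```text
clock: 21.1
position: [0.4529, -0.1839, 0.0491]
ee_rot: [-1.826, -2.555, 0.002]
force: [-0.2, 0.1, 0.6]
width: 1.002
gripper_force: 0.0
clock: 21.77
position: [0.4528, -0.1839, 0.0498]
ee_rot: [1.827, 2.556, 0.0]
force: [0.4, -0.5, 0.5]
width: 0.482
gripper_force: 25.0
t 21.7667 pos [ 0.4528 -0.1839  0.0498] yaw 18.9 w 0.482 gf 25.0 | turn [0.01 0.   0.02] shift [-0.02  0.03 -0.01]
clock: 22.43
position: [0.4539, -0.1846, 0.1565]
ee_rot: [1.825, 2.553, 0.003]
force: [1.5, -0.2, -1.8]
width: 0.486
gripper_force: 25.0
clock: 23.02
position: [0.4521, -0.1837, 0.1531]
ee_rot: [-2.26, -2.18, 0.001]
force: [0.1, 0.0, -2.1]
width: 0.487
gripper_force: 25.0
t 23.0167 pos [ 0.4521 -0.1837  0.1531] yaw -2.1 w 0.487 gf 25.0 | turn [-0.02 -0.   -0.02] shift [-4.06  7.31 -0.09]$: bad value
```

```bash
python3 -m handwheel '[[-0.5,0.9,0,0,0,0],[-0.5,0.9,0,0,0,0],[-0.5,0.9,0,0,0,0],[-0.5,0.9,0,0,0,0],[-0.5,0.9,0,0,0,0],[-0.5,0.9,0,0,0,0],[-0.5,0.9,0,0,0,0],[-0.5,0.9,0,0,0,0]]'
python3 -m handwheel '[[-0.05,0.1,0,0,0,0],[0,0,0,0,0,0],[0,0,0,0,0,0]]'
python3 plan.py .5953 -.270 .054 -2
python3 - <<'E'
from h import *
im=get_image('side')
for l,z in(('contactor_1',.107),('contactor_1',.004),('tray_cell_a',.004)):
    for r in place_of(l,'side'):
        u,v=r['point'][0]*640,r['point'][1]*480;p=ray(im,u,v,z)[:2]
        if p[0]>.52:print(l,z,round(r['score'],2),int(u),int(v),p.round(4))
E
```

```text
clock: 23.68
position: [0.5943, -0.269, 0.1528]
ee_rot: [-2.255, -2.186, 0.001]
force: [-0.6, -0.5, -1.8]
width: 0.488
gripper_force: 25.0
clock: 23.93
position: [0.5949, -0.2695, 0.153]
ee_rot: [-2.256, -2.184, 0.001]
force: [-1.1, 0.1, -1.3]
width: 0.486
gripper_force: 25.0
t 23.9333 pos [ 0.5949 -0.2695  0.153 ] yaw -1.9 w 0.486 gf 25.0 | turn [-0.02 -0.01  0.03] shift [-0.02  0.02  4.95]
contactor_1 0.107 0.78 336 312 [ 0.5996 -0.2666]
contactor_1 0.107 0.54 331 317 [ 0.5894 -0.2798]
contactor_1 0.004 0.78 336 312 [ 0.609  -0.1709]
contactor_1 0.004 0.54 331 317 [ 0.5975 -0.1859]
tray_cell_a 0.004 0.89 335 345 [ 0.5993 -0.2578]
tray_cell_a 0.004 0.87 330 293 [ 0.6018 -0.1175]
tray_cell_a 0.004 0.85 333 321 [ 0.601  -0.1971]
```

```bash
python3 -m handwheel '[[0,0,0.6,0,0,0],[0,0,0.7,0,0,0],[0,0,0.7,0,0,0],[0,0,0.7,0,0,0],[0,0,0.7,0,0,0],[0,0,0.6,0,0,0],[0,0,0.4,0,0,0]]'
python3 -m handwheel '[[0,0,0.2,0,0,0],[0,0,0.1,0,0,0],[0,0,0.1,0,0,0],[0,0,0.1,0,0,0],[0,0,0.1,0,0,0],[0,0,0,0,0,0],[0,0,0,0,0,0]]'
python3 plan.py .5953 -.270 .054 -2
```

```text
clock: 24.72
position: [0.595, -0.2691, 0.0638]
ee_rot: [-2.257, -2.183, 0.001]
force: [0.5, -0.8, -2.6]
width: 0.49
gripper_force: 25.0
clock: 25.3
position: [0.596, -0.2699, 0.054]
ee_rot: [2.258, 2.184, 0.0]
force: [0.1, 0.1, -2.5]
width: 0.485
gripper_force: 25.0
t 25.3 pos [ 0.596  -0.2699  0.054 ] yaw -1.9 w 0.485 gf 25.0 | turn [0.01 0.   0.02] shift [-0.01 -0.04 -0.  ]
```

```bash
python3 -m handwheel '[[0,0,0.05,0,0,0],[0,0,0,0,0,0],[0,0,0,0,0,0]]'; python3 -m handwheel '[[0,0,0,0,0,0]]'
```

```text
clock: 25.55
position: [0.5962, -0.27, 0.0538]
ee_rot: [2.258, 2.183, 0.001]
force: [-1.5, 1.2, 7.0]
width: 0.487
gripper_force: 25.0
clock: 25.63
position: [0.5962, -0.27, 0.0538]
ee_rot: [2.258, 2.183, 0.001]
force: [-1.1, 1.3, 7.0]
width: 0.487
gripper_force: 25.0
```

```bash
python3 -m handwheel '[[0,0,0,0,0,0],[0,0,0,0,0,0],[0,0,0,0,0,0],[0,0,0,0,0,0],[0,0,-0.5,0,0,0],[0,0,-1,0,0,0],[0,0,-1,0,0,0],[0,0,-1,0,0,0]]' 1
python3 -m handwheel '[[0,0,-1,0,0,0],[0,0,-1,0,0,0],[-0.5,0,0,0,0,0],[0.9,0,0,0,0,0],[0.9,0,0,0,0,0],[0.9,0,0,0,0,0],[0.9,0,0,0,0,0],[0.9,0,0,0,0,0]]'
python3 -m handwheel '[[0.9,0,0,0,0,0],[0.9,0,0,0,0,0],[0.9,0,0,0,0,0],[0.9,0,0,0,0,0],[0.9,0,0,0,0,0],[0.9,0,0,0,0,0],[0.9,0,0,0,0,0],[0,0,0,0,0,0]]'
python3 plan.py .603 -.0521 .031 -2
python3 - <<'E'
from h import *
w=get_image('wrist');s=get_image('side')
for c,im in(('wrist',w),('side',s)):
  for l,z in(('tray_grip_a',.05),('contactor_1',.004)):
    for r in place_of(l,c):
        u,v=r['point'][0]*640,r['point'][1]*480;p=ray(im,u,v,z)[:2]
        if p[0]>.52:print(c,l,z,round(r['score'],2),int(u),int(v),p.round(4))
a=cv2.resize(w['image'],(440,330));b=cv2.resize(s['image'][200:400,260:470],(346,330),interpolation=2)
cv2.imwrite('pics/chk.png',cv2.hconcat([a,b])[:,:,::-1])
E
```

```text
clock: 26.3
position: [0.5957, -0.2699, 0.1241]
ee_rot: [-2.258, -2.184, 0.0]
force: [1.1, -0.3, 0.3]
width: 0.985
gripper_force: 0.0
clock: 26.97
position: [0.5983, -0.1895, 0.1628]
ee_rot: [-2.259, -2.183, 0.0]
force: [-0.1, 0.5, 0.2]
width: 1.005
gripper_force: 0.0
clock: 27.63
position: [0.6031, -0.0594, 0.1624]
ee_rot: [-2.252, -2.188, -0.002]
force: [-0.3, 1.2, -1.0]
width: 0.998
gripper_force: 0.0
t 27.6333 pos [ 0.6031 -0.0594  0.1624] yaw -1.6 w 0.998 gf 0.0 | turn [-0.01 -0.03  0.09] shift [ 0.36 -0.02  6.57]
wrist tray_grip_a 0.05 0.85 320 214 [ 0.6031 -0.0504]
wrist contactor_1 0.004 0.83 320 269 [ 0.6009 -0.1156]
side tray_grip_a 0.05 0.72 331 256 [ 0.6085 -0.0531]
side tray_grip_a 0.05 0.68 339 367 [ 0.5984 -0.3441]
side tray_grip_a 0.05 0.66 331 292 [ 0.599  -0.1604]
side tray_grip_a 0.05 0.31 423 277 [ 0.7915 -0.134 ]
side contactor_1 0.004 0.9 331 317 [ 0.5974 -0.1839]
side contactor_1 0.004 0.79 337 350 [ 0.6016 -0.2701]
side contactor_1 0.004 0.77 333 292 [ 0.6089 -0.1156]
```

View pics/chk.png

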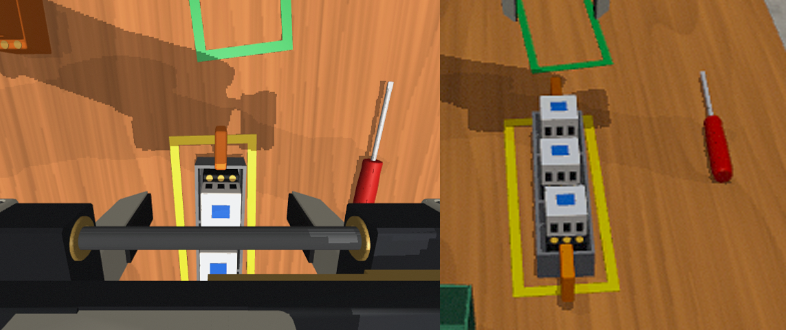

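All three stand evenly in the pockets: side crop (559,105), (560,150) and (566,200). The +y tongue sits on the gripper's centre line, at wrist crop (220,148). Descend and pinch it.

```bash
python3 -m handwheel '[[0.4,0,0.9,0,0,0],[0.1,0,0.9,0,0,0],[0,0,0.9,0,0,0],[0,0,0.9,0,0,0],[0,0,0.9,0,0,0],[0,0,0.9,0,0,0],[0,0,0.9,0,0,0],[0,0,0.1,0,0,0]]'
python3 -m handwheel '[[0,0,0,0,0,0],[0,0,0,0,0,0],[0,0,0,0,0,0],[0,0,0,0,0,0],[0,0,0,0,0,0],[0,0,0,0,0,0],[0,0,0,0,0,0],[0,0,0,0,0,0]]' 0 30
python3 -m handwheel '[[0,0,0,0,0,0],[0,0,0,0,0,0],[0,0,0,0,0,0]]'
python3 plan.py .6124 .335 .033 5.3
```

```text
clock: 28.6
position: [0.601, -0.0547, 0.0319]
ee_rot: [-2.258, -2.181, 0.005]
force: [-0.9, 0.8, -0.2]
width: 0.999
gripper_force: 0.0
clock: 29.27
position: [0.6032, -0.0538, 0.0349]
ee_rot: [2.258, 2.184, 0.0]
force: [0.4, 0.4, 0.5]
width: 0.472
gripper_force: 0.0
clock: 29.52
position: [0.603, -0.0539, 0.0347]
ee_rot: [-2.258, -2.184, 0.0]
force: [-0.4, -0.4, -0.9]
width: 0.25
gripper_force: 0.0
t 29.5167 pos [ 0.603  -0.0539  0.0347] yaw -1.9 w 0.25 gf 0.0 | turn [-0.   0.  -1.8] shift [19.32  2.26  0.09]
```

```bash
python3 -m handwheel '[[0,0,0,0,0,0],[0,0,0,0,0,0],[0,0,0,0,0,0],[0,0,0,0,0,0]]'
python3 plan.py .6124 .335 .033 5.3
```

```text
clock: 29.85
position: [0.6032, -0.0539, 0.0347]
ee_rot: [2.258, 2.184, 0.0]
force: [0.5, 0.2, 0.3]
width: 0.145
gripper_force: 30.0
t 29.85 pos [ 0.6032 -0.0539  0.0347] yaw -1.9 w 0.145 gf 30.0 | turn [ 0.   0.  -1.8] shift [19.32  2.25  0.09]
```

Tongue pinched (14 mm). Drag in a gentle ramp, turning slightly on the way.

```bash
python3 -m handwheel '[[0.1,0,0,0,0,0],[0.2,0,0,0,0,0],[0.3,0,0,0,0,0],[0.3,0,0,0,0,0],[0.4,0,0,0,0,-0.1],[0.4,0,0,0,0,-0.1],[0.4,0,0,0,0,-0.1],[0.4,0,0,0,0,-0.1]]'
python3 plan.py .6126 .333 .0347 5.3
python3 -m handwheel '[[0.4,0,0,0,0,-0.1],[0.4,0,0,0,0,-0.1],[0.4,0,0,0,0,-0.1],[0.4,0,0,0,0,-0.1],[0.4,0,0,0,0,-0.1],[0.4,0,0,0,0,-0.1],[0.4,0,0,0,0,-0.1],[0.4,0,0,0,0,-0.1]]'
python3 plan.py .6126 .333 .0347 5.3
```

```text
clock: 30.52
position: [0.6043, -0.0028, 0.0347]
ee_rot: [-2.226, -2.217, 0.0]
force: [-0.2, -4.4, -0.2]
width: 0.144
gripper_force: 30.0
t 30.5167 pos [ 0.6043 -0.0028  0.0347] yaw -0.2 w 0.144 gf 30.0 | turn [-0.   -0.   -1.39] shift [16.68  1.96  0.  ]
clock: 31.18
position: [0.6031, 0.0609, 0.0347]
ee_rot: [-2.164, -2.277, -0.0]
force: [0.5, -5.0, 0.8]
width: 0.14
gripper_force: 30.0
t 31.1833 pos [0.6031 0.0609 0.0347] yaw 2.9 w 0.14 gf 30.0 | turn [-0.   -0.   -0.59] shift [13.51  1.73  0.  ]
```

```bash
python3 -m handwheel '[[0.4,0.05,0,0,0,-0.1],[0.4,0.05,0,0,0,-0.1],[0.4,0.05,0,0,0,-0.1],[0.4,0.05,0,0,0,-0.1],[0.4,0.05,0,0,0,-0.1],[0.4,0.05,0,0,0,-0.1],[0.4,0.05,0,0,0,0],[0.4,0.05,0,0,0,0]]'
python3 -m handwheel '[[0.4,0.05,0,0,0,0],[0.4,0.05,0,0,0,0],[0.4,0.05,0,0,0,0],[0.4,0.05,0,0,0,0],[0.4,0.05,0,0,0,0],[0.4,0.05,0,0,0,0],[0.4,0.05,0,0,0,0],[0.4,0.05,0,0,0,0]]'
python3 -m handwheel '[[0.4,0.05,0,0,0,0],[0.4,0.05,0,0,0,0],[0.4,0.05,0,0,0,0],[0.4,0.05,0,0,0,0],[0.4,0.05,0,0,0,0],[0.4,0.05,0,0,0,0],[0.4,0.05,0,0,0,0],[0.4,0.05,0,0,0,0]]'
python3 plan.py .6126 .333 .0347 5.3
```

```text
clock: 31.85
position: [0.6065, 0.1254, 0.0347]
ee_rot: [-2.116, -2.322, -0.0]
force: [-0.3, -4.6, 0.5]
width: 0.148
gripper_force: 30.0
clock: 32.52
position: [0.6085, 0.1897, 0.0347]
ee_rot: [-2.117, -2.321, 0.0]
force: [0.7, -4.2, 1.1]
width: 0.147
gripper_force: 30.0
clock: 33.18
position: [0.6105, 0.2541, 0.0347]
ee_rot: [-2.117, -2.321, 0.0]
force: [-0.4, -5.4, 1.2]
width: 0.144
gripper_force: 30.0
t 33.1833 pos [0.6105 0.2541 0.0347] yaw 5.3 w 0.144 gf 30.0 | turn [-0.  0. -0.] shift [3.92 0.47 0.  ]
```

```bash
python3 -m handwheel '[[0.4,0.05,0,0,0,0],[0.4,0.05,0,0,0,0],[0.4,0.05,0,0,0,0],[0.4,0.05,0,0,0,0],[0.4,0.05,0,0,0,0],[0.4,0.05,0,0,0,0],[0.4,0.05,0,0,0,0],[0.4,0.05,0,0,0,0]]'
python3 -m handwheel '[[0.3,0.05,0,0,0,0],[0.2,0,0,0,0,0],[0.1,0,0,0,0,0],[0,0,0,0,0,0],[0,0,0,0,0,0]]'
python3 plan.py .6126 .333 .0347 5.3
python3 - <<'E'
from meas import *
for c in('top','side'):
  im=get_image(c)
  for l,z in(('tray_grip_a',.05),('tray',0)):
    for r in place_of(l,c):
        u,v=r['point'][0]*640,r['point'][1]*480;p=ray(im,u,v,z)[:2]
        print(c,l,round(r['score'],2),int(u),int(v),p.round(4))
  save(im,c+'9.png')
a=cv2.imread('pics/top9.png')[180:280,140:320];b=cv2.imread('pics/side9.png')[100:300,230:430]
cv2.imwrite('pics/end.png',cv2.hconcat([cv2.copyMakeBorder(cv2.resize(a,(450,250),interpolation=2),0,90,0,0,0),cv2.resize(b,(340,340),interpolation=2)]))
E
```

```text
clock: 33.85
position: [0.6125, 0.3183, 0.0348]
ee_rot: [2.117, 2.321, -0.001]
force: [-0.5, -5.8, 2.2]
width: 0.14
gripper_force: 30.0
clock: 34.27
position: [0.6124, 0.3309, 0.0348]
ee_rot: [-2.116, -2.322, -0.001]
force: [0.3, -1.6, 0.0]
width: 0.144
gripper_force: 30.0
t 34.2667 pos [0.6124 0.3309 0.0348] yaw 5.3 w 0.144 gf 30.0 | turn [ 0.   -0.01  0.  ] shift [0.1  0.02 0.  ]
top tray_grip_a 0.77 165 227 [0.613  0.3383]
top tray_grip_a 0.73 283 213 [0.6398 0.0555]
top tray 0.56 231 228 [0.6191 0.1884]
side tray_grip_a 0.9 321 159 [0.615  0.3397]
side tray_grip_a 0.8 340 228 [0.6386 0.0398]
side tray 0.56 336 223 [0.6362 0.1237]
```

View pics/end.png

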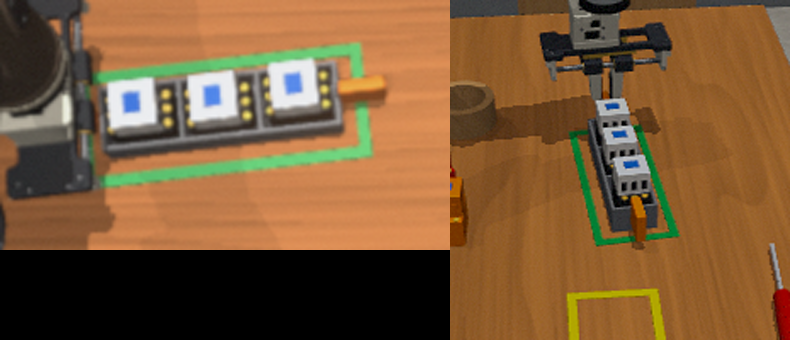

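The tray sits inside the green outline: tongues at top pixels (165,227) and (283,213), within 3 mm of target. Release and retreat.

```bash
python3 -m handwheel '[[0,0,0,0,0,0],[0,0,0,0,0,0],[0,0,0,0,0,0],[0,0,0,0,0,0],[0,0,0,0,0,0],[0,0,-0.3,0,0,0],[0,0,-0.6,0,0,0],[0,0,-1,0,0,0]]' 0.7
python3 -m handwheel '[[0,0,-1,0,0,0],[0,0,-1,0,0,0],[0,0,-1,0,0,0],[0,0,-1,0,0,0],[0,0,-1,0,0,0],[0,0,-1,0,0,0],[0.8,0,0,0,0,0],[0.8,0,0,0,0,0]]'
python3 -m handwheel '[[0.8,0,0,0,0,0],[0.8,0,0,0,0,0],[0.8,0,0,0,0,0],[0,0,0,0,0,0],[0,0,0,0,0,0],[0,0,0,0,0,0]]'
python3 - <<'E'
from meas import *
for c in('top','side'):
  im=get_image(c)
  for l,z in(('tray_grip_a',.05),('contactor_1',.004)):
    for r in place_of(l,c):
        u,v=r['point'][0]*640,r['point'][1]*480;p=ray(im,u,v,z)[:2]
        if p[0]>.55:
            d=p-[.6255,.1937];t=np.radians(5.3)
            print(c,l,round(r['score'],2),int(u),int(v),p.round(4),'in green',(d@[np.cos(t),np.sin(t)]).round(4),(d@[-np.sin(t),np.cos(t)]).round(4))
print(observe()['force'])
save(im,'fin.png')
E
```

```text
clock: 35.23
position: [0.6115, 0.3295, 0.0723]
ee_rot: [-2.116, -2.321, 0.004]
force: [-0.8, -0.1, 0.6]
width: 0.665
gripper_force: 0.0
clock: 35.9
position: [0.6109, 0.3618, 0.1955]
ee_rot: [2.119, 2.318, 0.006]
force: [0.0, -0.9, -0.3]
width: 0.7
gripper_force: 0.0
clock: 36.4
position: [0.6052, 0.4091, 0.1921]
ee_rot: [2.116, 2.321, -0.002]
force: [0.3, 0.2, -0.9]
width: 0.7
gripper_force: 0.0
top tray_grip_a 0.92 167 224 [0.6204 0.3335] in green 0.0078 0.1396
top tray_grip_a 0.61 284 212 [0.6415 0.0519] in green 0.0029 -0.1426
top contactor_1 0.84 257 228 [0.6164 0.1218] in green -0.0157 -0.0707
top contactor_1 0.75 230 225 [0.6248 0.1906] in green -0.001 -0.0031
top contactor_1 0.56 198 228 [0.6184 0.2697] in green -0.0 0.0763
side tray_grip_a 0.85 342 228 [0.6434 0.0424] in green 0.0038 -0.1523
side tray_grip_a 0.64 321 161 [0.6143 0.3287] in green 0.0013 0.1355
side contactor_1 0.84 327 207 [0.619 0.187] in green -0.0071 -0.0061
side contactor_1 0.7 335 224 [0.6334 0.1145] in green 0.0006 -0.0796
side contactor_1 0.67 324 188 [0.6196 0.2703] in green 0.0012 0.0769
[0.61367816 0.35574344 0.14436239]
```

View pics/fin.png

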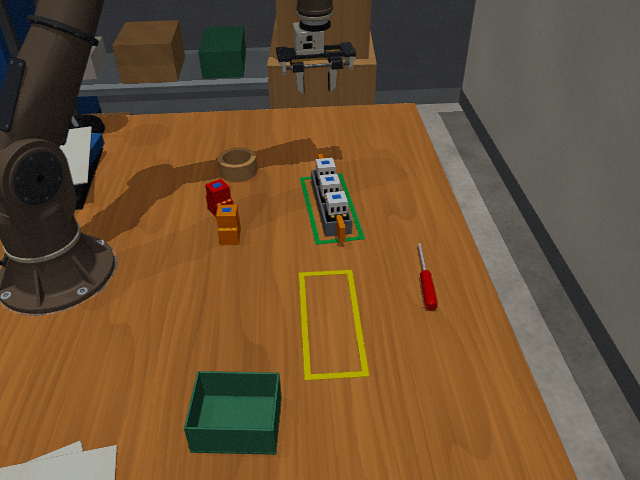

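The tray lies within the green outline at about (331,200) with all three contactors upright. The gripper is clear, and the bin, tape roll and screwdriver haven't been touched.

```bash
python3 -c "from cell import sign_off; print(sign_off())"
```

```text
the job is handed in; nothing more can be done
None
```

Handed in after about 36 s of the 72 s allowed: all three contactors stand in the tray's pockets, and the last pictures put the tray inside the green outline and lined up with it; the judge's result was not shown.

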